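# Set the checked paint jars out of the leaning rack

## Task

The paint jars in the leaning rack have been checked: take the one with the green tag and stand it upright in the middle of the green coaster on the box, and take the one with the red tag and stand it upright in the middle of the red coaster in the shallow tray. Set each jar down gently without dropping it or laying it over, and leave the blue jar in the rack, the brown jar and the paper cup as they are.

Things in the scene. Friction and masses are not known exactly. Their poses are not given: they have to be found in the camera images.
- jar_green: paint jar with a GREEN tag: cream body 42 mm diameter to 50 mm high, shoulder to 56 mm, black cap 37 mm diameter from 56 to 77 mm (top), green disc on the cap and green band round it; about 70 g. Origin: centre of its underside; z along its axis, base to cap. It starts in one of the rack's three slots, leaning 0.6 rad (34 deg) from vertical, cap towards the rack's front
- jar_red: the same jar (same cream body and sizes) with a RED disc and band on its cap; origin and axes as for the green-tagged jar; also leaning in a slot of the rack
- jar_blue: jar of the same shape and size with blue body and plain black cap without a tag, leaning in the remaining slot of the rack; it stays there. Origin: centre of its underside, z along its axis
- rack: fixed plywood rack 110 x 270 (y) x 42 mm; origin: centre of its underside, front to its -x. Three slots at y = -85, 0, 85 mm; a seated jar leans 0.6 rad, cap up and to -x, base centre at x 17, z 26 mm, on a sloping floor and against a 40 mm high sloping front board. 43 mm free between jars; ribs 18 mm high along the jar, 14 mm off the front board, lie 22 mm beside each jar axis
- box: fixed black storage box with pale grey lid, 132 x 122 mm, 50 mm high, with the green coaster on its top; origin: centre of its underside
- green_spot (a point): centre of the top face of the green coaster (80 mm diameter, 4 mm thick) that lies on the box, 54 mm above the table
- tray: fixed shallow clear-white tray, 130 x 120 mm, walls 4 mm thick and 16 mm high, with the red coaster on its floor; origin: centre of its underside
- red_spot (a point): centre of the top face of the red coaster (80 mm diameter, 4 mm thick) in the tray, 9 mm above the table
- jar_brown: jar of the same shape with brown body and plain black cap, standing upright on the table beyond the rack; leave it alone. Origin: centre of its underside
- cup: open brown paper cup, 76 mm across the rim, 85 mm high, standing on the table beyond the rack; leave it alone. Origin: centre of its underside
Not all that is in view belongs to the job. Several things have the shape of the tray; the one meant has the colours described above.

How it is judged:
By the outcome, as a careful person would: the job done as asked, in the order asked, and still so for the second after the job is handed in, with the robot touching nothing.
It also fails if it takes over 64 s, if anything falls off the work surface, if the arm or the gripper's body presses on something with over 40 N, if the wrist force passes 120 N, or if a joint passes its speed limit or range.

## Robot

A 7-joint arm with a two-finger parallel gripper is mounted at the origin on the work surface. World frame = base frame: x ahead of the robot, y to its left, z up, the work surface at z = 0. Lengths are in m, angles in rad, forces in N, time in s.
With the tool pointing down it reaches from about 0.425 to 0.925 m from the base axis. Payload 6.8 kg.
Tool frame: the origin (TCP) lies at the very end of the fingers, on their centre line; the grasp point (between the pads) lies 19 mm behind it; z points along the fingers, y is the line along which they close (so a half turn about z gives the same grasp; the last joint's range is limited). The gripper opens to 85 mm and grips with 20 to 120 N. Pads are 22 mm wide; open, the fingers measure 114 mm over their backs; the gripper's body (76 mm by 85 mm) begins 54 mm behind the grasp point. The pads swing forward as they close: fully open they stand 13 mm farther back than shut.
Start: joints at [1.044, 0.477, 0.022, 1.555, -0.011, 1.109, -0.083], TCP at [0.275, -0.617, 0.231] pointing down, gripper open.
Joint ranges: [-2.96, 2.96], [-0.34, 2.1], [-1.41, 1.46], [0.24, 2.44], [-1.37, 4.51], [0.17, 1.92], [-2.96, 2.96]. Speed limits (rad/s): [2.39, 2.39, 3.14, 3.14, 3.14, 3.14, 3.14].

## Interface

Orientations are given as a rotation vector (axis times angle).
In Python, from bench import r gives the robot as it stands. The module is installed in compiled form; this text tells all that it offers.
- The arm moves only by the tool servo_tool, never from a script. Its argument "commands" is a list of rows, each a list of 7 numbers: the turn, a rotation vector about the world's x, y, z in degrees, then the shift along the world's x, y, z in mm, then the closure, from 0 (fully open) to 1 (shut). A call has 1 to 5 rows; each row is the pose to reach, as a shift and turn from the pose commanded when the call began; what a row does not reach only later rows make up. A row lasts 1/12 s, in which the tool goes at most 41.7 mm and 7.16 degrees, less where a joint would pass 70% of its speed; a pose out of reach is approached as far as the arm can. A call with a gripper value outside its range is refused whole. The fingers move at their own pace and stop on an object; "force" is the grip in N (left out, the last holds). Time passes only in rows, so rows that repeat a pose let the fingers close. It gives the time, the measured TCP pose, the force, the opening and the grip force at its end, in the units of the state.
- r.get_obs(): the state, without advancing time (a new reading comes with each control period).
- r.grab_frame(name): name is "scene" or "top"; returns (picture, depth): 480x640x3 uint8, blue, green, red; 480x640 float32, m along the optical axis (not along the pixel's ray), 0 where there is no reading.
- r.camera_info(name): a dict with "vertical_fov" (degrees; the focal length in pixels is half the picture's height over the tangent of half this angle, whatever the lens; pixels are square), "cx", "cy" (the principal point, pixels), "cam_to_world" (4x4, takes a point from camera to world coordinates). Camera axes: x right, y up, looking along -z (the intrinsics and any distortion apply to the point x, -y, -z); pixel columns grow to the right and rows downward; lengths in m; the calibration is good to about 2 mm. A picture is of the moment at which its call begins. camera_info takes no time and is no camera call.
- r.hand_in(): hands the job in; it is judged then, once.
The state is a dict: "clock": time; "joints": joint angles; "qvel": joint speeds; "tau": joint torques, N m; "tcp_pos": TCP position; "orientation": TCP orientation; "contact_force": force on the tool from outside, world axes, zero at the start; "moment": the same for the moment, N m; "grip_width": finger opening in m; "gripper_force": force on a finger pad.
Only numpy, scipy, OpenCV 4.12 (cv2) and the standard library are available. Lean on these libraries where they do the work, as an engineer would, in place of code of your own. Each camera call takes 0.05 s, during which the arm holds its last target. There are 200 camera calls.

## Working session

There is one attempt and no reset: what is moved stays moved. The work goes in short steps, Python scripts to look and compute and a tool call to move; the robot and the scene stay as the last step left them, time stands still between calls to the robot, and variables do not carry over. Pictures are saved under pics/ and viewed, at most 10 in all, crops included, and the job is handed in when it is done.

Besides the shell and the picture viewer there is one more tool, called after "Call:" in YAML: its name, and indented under it one key for each argument. servo_tool: Moves the arm, as the interface text tells. Its arguments: {"type":"object","properties":{"commands":{"type":"array"},"force":{"type":"number"}},"required":["commands"]}

```bash
mkdir -p pics; python3 - <<'E'
from bench import r
import cv2,numpy as np
for n in("scene","top"):
    p,d=r.grab_frame(n); cv2.imwrite(f"pics/{n}0.png",p); np.save(f"pics/{n}0.npy",d)
    print(n,r.camera_info(n), (d==0).mean())
print(r.get_obs())
E
```

```text
scene {'vertical_fov': 48.414957786656, 'cx': 330.50310752503725, 'cy': 243.01210281662665, 'cam_to_world': array([[-0.84647395, -0.39525556,  0.35672803,  1.03355756],
       [ 0.53214984, -0.60632141,  0.59092377,  0.93945306],
       [-0.01727406,  0.69003434,  0.72357046,  1.14539605],
       [ 0.        ,  0.        ,  0.        ,  1.        ]])} 0.004039713541666667
top {'vertical_fov': 52.08303135039052, 'cx': 318.231449843926, 'cy': 234.44457693159617, 'cam_to_world': array([[ 0.02454966,  0.99439092, -0.1028786 ,  0.39923816],
       [-0.99958432,  0.02597262,  0.01251456,  0.08537169],
       [ 0.01511639,  0.1025286 ,  0.99461519,  1.24586377],
       [ 0.        ,  0.        ,  0.        ,  1.        ]])} 0.004098307291666666
{'clock': 0.1, 'joints': array([ 1.04388188,  0.47774165,  0.02230548,  1.55632697, -0.01149504,
        1.10930197, -0.08307251]), 'qvel': array([-0.0011638 ,  0.00099776, -0.00027478, -0.00133646,  0.00191166,
       -0.00214908,  0.00033204]), 'tau': array([ 4.97357207e-03, -5.97752881e+01,  1.61375787e+00, -2.81952435e+01,
        1.28469543e-02,  5.02397350e-03, -1.89336367e-05]), 'tcp_pos': array([ 0.2743047 , -0.61617702,  0.2304168 ]), 'orientation': array([-3.07138150e+00, -6.52871893e-01,  7.03182920e-04]), 'contact_force': array([ 0.38539075, -0.47080356,  0.0490072 ]), 'moment': array([ 0.01475638,  0.00692971, -0.00125351]), 'gripper_force': 0.0, 'grip_width': 0.08534363059438668}
```

View pics/scene0.png

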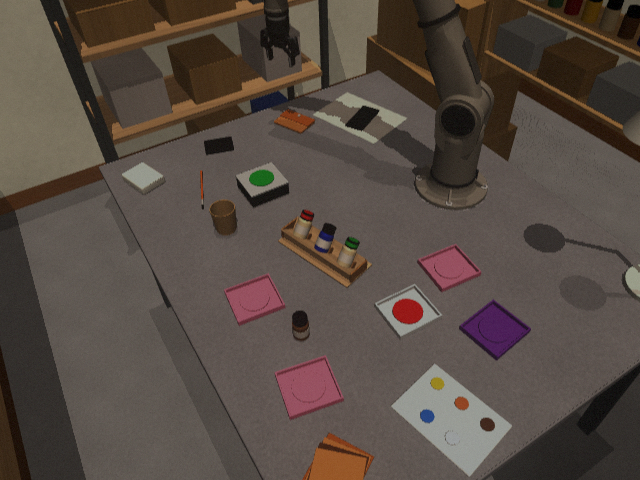

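View pics/top0.png

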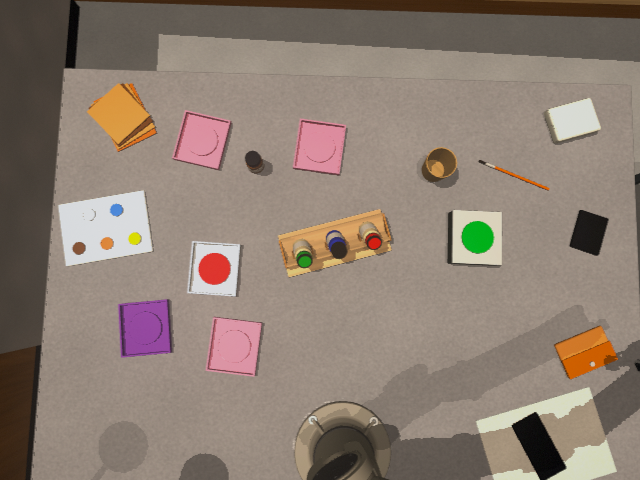

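The scene view shows the rack with red (305,217), blue (327,232) and green (350,243) caps. It also shows the box with the green coaster at (262,178), the white tray with the red coaster at (408,311), the brown jar at (300,325) and the cup at (223,216). In the top view the green cap is at (305,260), blue (338,249), red (374,242), the box's coaster (478,237), the white tray's red coaster (214,268), the brown jar (254,161) and the cup (440,164).

Things that could be mistaken, in top pixels:
- **Jars:** green-tagged (305,260), red-tagged (374,242), blue (338,249), brown (254,161).
- **Trays:** white with red coaster (214,268, the one meant), pink (202,140), (320,147) and (235,346), purple (146,328).
- **Coaster colours:** green box (478,237), and palette dots on the white card (105,228).

By the description I choose jars (305,260) and (374,242), and targets (478,237) and (214,268).

```bash
cat > h.py <<'E'
from bench import r
import cv2,numpy as np
def cam(n):
    c=r.camera_info(n); f=240/np.tan(np.radians(c["vertical_fov"])/2); return f,c["cx"],c["cy"],np.array(c["cam_to_world"])
def ray(n,uv):
    f,cx,cy,T=cam(n); d=np.array([(uv[0]-cx)/f,-(uv[1]-cy)/f,-1.]); return T[:3,3],T[:3,:3]@d
def onz(n,uv,z):
    o,d=ray(n,uv); return o+d*(z-o[2])/d[2]
def tri(a,b):
    (o1,d1),(o2,d2)=ray("top",a),ray("scene",b)
    s,t=np.linalg.lstsq(np.c_[d1,-d2],o2-o1,rcond=None)[0]; p,q=o1+s*d1,o2+t*d2
    return (p+q)/2,np.linalg.norm(p-q)
def blob(p,col,near,rad):
    h=cv2.cvtColor(p,cv2.COLOR_BGR2HSV); H,S,V=[h[...,i].astype(int) for i in range(3)]
    m={"g":(abs(H-60)<15),"r":((H<6)|(H>174))}[col]&(S>150)&(V>60)
    yy,xx=np.mgrid[:480,:640]; m&=np.hypot(xx-near[0],yy-near[1])<rad
    n,l,st,c=cv2.connectedComponentsWithStats(m.astype(np.uint8)); k=1+np.argmax(st[1:,4])
    cn=max(cv2.findContours((l==k).astype(np.uint8),0,2)[0],key=len)
    return c[k],st[k],(cv2.fitEllipse(cn) if len(cn)>4 else None)
E
python3 - <<'E'
from h import *
P={n:cv2.imread(f"pics/{n}0.png") for n in("top","scene")}; D={n:np.load(f"pics/{n}0.npy") for n in P}
for name,col,t,s,z,rad in[("gspot","g",(478,237),(262,178),.054,30),("rspot","r",(214,268),(408,311),.009,30),("gcap","g",(305,260),(351,243),.09,14),("rcap","r",(374,242),(306,215),.09,14)]:
    a=blob(P["top"],col,t,rad); b=blob(P["scene"],col,s,rad)
    print(name,a[0].round(1),a[1],"|",b[0].round(1),b[1]); print("  top",onz("top",a[0],z).round(4),"scene",onz("scene",b[0],z).round(4),"tri",[np.round(x,4) for x in tri(a[0],b[0])])
    for n,q in(("top",a[0]),("scene",b[0])):
        o,d=ray(n,q); u,v=np.round(q).astype(int); print("   depth pt",n,(o+d*D[n][v,u]).round(4))
c=np.hstack([cv2.resize(P["top"][200:285,270:400],None,fx=3,fy=3),cv2.resize(P["scene"][195:295,270:380],None,fx=3,fy=3)[:255]])
cv2.imwrite("pics/crop1.png",c)
E
```

```text
gspot [477.2 236.8] [462 221  32  32 790] | [261.3 177.7] [249 170  25  16 292]
  top [ 0.527  -0.3192  0.054 ] scene [ 0.5275 -0.3186  0.054 ] tri [array([ 0.5271, -0.3195,  0.0532]), np.float64(0.0001)]
   depth pt top [ 0.5271 -0.3194  0.0534]
   depth pt scene [ 0.5279 -0.3176  0.0549]
rspot [214.  268.3] [199 253  31  32 771] | [407.4 310.9] [393 299  30  25 590]
  top [0.4351 0.3289 0.009 ] scene [0.4354 0.329  0.009 ] tri [array([0.4352, 0.3289, 0.0087]), np.float64(0.0002)]
   depth pt top [0.435  0.3286 0.0105]
   depth pt scene [0.4355 0.3291 0.0092]
gcap [304.3 261.1] [298 256  13  11 111] | [350.3 244.3] [346 241  11   7  33]
  top [0.4549 0.1021 0.09  ] scene [0.4708 0.1112 0.09  ] tri [array([0.4588, 0.1002, 0.0731]), np.float64(0.0075)]
   depth pt top [0.4547 0.1021 0.0947]
   depth pt scene [0.4707 0.111  0.0898]
rcap [374.  242.9] [368 238  13  11 121] | [305.9 216.6] [301 213  12   7  46]
  top [ 0.5022 -0.0616  0.09  ] scene [ 0.5167 -0.0498  0.09  ] tri [array([ 0.5059, -0.0654,  0.0715]), np.float64(0.0049)]
   depth pt top [ 0.5018 -0.0611  0.0942]
   depth pt scene [ 0.5178 -0.0477  0.0923]
```

View pics/crop1.png

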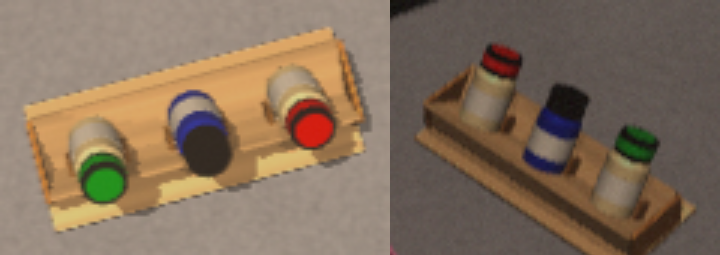

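The crop shows the green-tagged jar in the left (+y) slot, the plain blue jar in the middle and the red-tagged jar at the right (-y). Both views agree. The disc centres are 170.4 mm apart (170 expected), and both coaster heights come out right.

```bash
cat >> h.py <<'E'
from scipy.spatial.transform import Rotation as Ro
G=np.array([.4549,.1021,.0896]); Rd=np.array([.5022,-.0616,.0896])
yr=(G-Rd)/np.linalg.norm(G-Rd); xr=np.array([yr[1],-yr[0],0]); ax=np.cos(.6)*np.array([0,0,1])-np.sin(.6)*xr
def Rot(zt,yt): return Ro.from_matrix(np.c_[np.cross(yt,zt),yt,zt])
Rlean=Rot(-ax,-yr)
def along(C,s): return C+ax*(s-.077)
def delta(p,R,p0=None,R0=None):
    o=r.get_obs()
    if p0 is None: p0=o["tcp_pos"]
    if R0 is None: R0=Ro.from_rotvec(o["orientation"])
    print("turn",np.degrees((R*R0.inv()).as_rotvec()).round(1),"shift",((np.array(p)-p0)*1000).round(1))
E
python3 - <<'E'
from h import *
print("yaw",np.degrees(np.arctan2(xr[1],xr[0])),"ax",ax)
d=np.load("pics/top0.npy"); 
for c in((304,261),(374,243)):
    print("disc z",onz("top",c,.09)[2], np.median([ (lambda o,dd:(o+dd*d[v,u])[2])(*ray("top",(u,v))) for u in range(c[0]-3,c[0]+4) for v in range(c[1]-3,c[1]+4)]))
print(along(G,.105),along(G,.022))
delta(along(G,.14),Rlean); delta([.45,-.2,.23],Rlean)
print(Rlean.as_matrix())
E
```

```text
yaw 16.116289698218957 ax [-0.54245218 -0.15673786  0.82533561]
disc z 0.09000000000000008 0.09213975917476724
disc z 0.09000000000000008 0.0933338862682429
[0.43971134 0.09771134 0.1127094 ] [0.48473487 0.11072058 0.04420654]
turn [ 11.7 -32.4  -7.7] shift [146.4 708.4 -88.8]
turn [ 11.7 -32.4  -7.7] shift [ 1.757e+02  4.162e+02 -4.000e-01]
[[ 7.92900150e-01  2.77587800e-01  5.42452178e-01]
 [ 2.29103098e-01 -9.60700272e-01  1.56737862e-01]
 [ 5.64642473e-01  1.38777878e-17 -8.25335615e-01]]
```

Call:
servo_tool:
  commands:
    - [1,-2,-1,16,38,0,0.34]
    - [2,-5,-1,32,76,0,0.34]
    - [2,-7,-2,48,114,0,0.34]
    - [3,-10,-2,64,152,0,0.34]
    - [4,-12,-3,80,190,0,0.34]
  force: 40

```text
clock: 0.52
tcp_pos: [0.3544, -0.4246, 0.2309]
orientation: [-3.045, -0.563, -0.344]
contact_force: [0.6, 0.6, 0.1]
grip_width: 0.0564
gripper_force: 0.0
```

Call:
servo_tool:
  commands:
    - [1,-2,-1,16,38,0,0.34]
    - [2,-5,-1,32,76,0,0.34]
    - [2,-7,-2,48,114,0,0.34]
    - [3,-10,-2,64,152,0,0.34]
    - [4,-12,-3,80,190,0,0.34]

```text
clock: 0.93
tcp_pos: [0.4342, -0.2349, 0.231]
orientation: [-2.981, -0.468, -0.675]
contact_force: [0.9, -0.7, 1.0]
grip_width: 0.056
gripper_force: 0.0
```

```bash
python3 - <<'E'
from h import *
o=r.get_obs(); print(o["clock"],o["joints"],o["tcp_pos"],o["grip_width"]); delta(along(G,.14),Rlean)
E
```

```text
0.9333 [ 0.85377368  0.08104148 -0.28158792  2.18039813 -0.52004211  0.64603718
 -0.30095088] [ 0.43419197 -0.23485024  0.23100414] 0.05603375721103061
turn [ 3.6 -8.3 -1.4] shift [-13.5 327.1 -89.4]
```

Call:
servo_tool:
  commands:
    - [1,-2,0,0,38,-5,0.34]
    - [1,-3,-1,-2,76,-10,0.34]
    - [2,-5,-1,-4,114,-20,0.34]
    - [3,-7,-1,-6,152,-30,0.34]
    - [3.6,-8.3,-1.4,-8,190,-40,0.34]

```text
clock: 1.35
tcp_pos: [0.4312, -0.0741, 0.2012]
orientation: [-2.906, -0.436, -0.866]
contact_force: [0.4, -0.3, 0.5]
grip_width: 0.0562
gripper_force: 0.0
```

Call:
servo_tool:
  commands:
    - [0,0,0,-1,30,-10,0.34]
    - [0,0,0,-2,60,-20,0.34]
    - [0,0,0,-4,90,-30,0.34]
    - [0,0,0,-5,115,-40,0.34]
    - [0,0,0,-5,137,-49,0.34]

```text
clock: 1.77
tcp_pos: [0.4386, -0.0152, 0.1806]
orientation: [-2.926, -0.422, -0.81]
contact_force: [0.2, 0.1, -0.5]
grip_width: 0.0563
gripper_force: 0.0
```

```bash
python3 - <<'E'
from h import *
o=r.get_obs(); print(o["clock"],o["joints"],o["tcp_pos"],o["grip_width"]); delta(along(G,.14),Rlean); delta(along(G,.022),Rlean)
E
```

```text
1.7667 [ 1.40287417  0.08071815 -1.36414856  2.43566339 -0.50294254  0.20221869
 -0.75509151] [ 0.43863263 -0.01517782  0.18057397] 0.05631539594559224
turn [ 0.9 -3.3 -0.3] shift [-17.9 107.4 -39. ]
turn [ 0.9 -3.3 -0.3] shift [  46.1  125.9 -136.4]
```

```bash
cat > fit.py <<'E'
from h import *
from scipy.optimize import least_squares
import itertools
D=[([1.04388188,.47774165,.02230548,1.55632697,-.01149504,1.10930197,-.08307251],[.2743,-.6162,.2304],[-3.0713815,-.65287189,.0007]),
([.85377368,.08104148,-.28158792,2.18039813,-.52004211,.64603718,-.30095088],[.43419,-.23485,.231],[-2.981,-.468,-.675]),
([1.40287417,.08071815,-1.36414856,2.43566339,-.50294254,.20221869,-.75509151],[.43863,-.01518,.18057],[-2.926,-.422,-.81])]
def rz(a): return Ro.from_euler("z",a)
def ry(a): return Ro.from_euler("y",a)
def fk(q,s,P):
    o1,h,L1,L2,L3,d1,d2,e1,e2,a6,o7=P; q=np.asarray(q)
    R=rz(s[0]*q[0]+o1); p=np.array([0,0,h])
    R=R*ry(q[1])*rz(s[1]*q[2]); p=p+R.apply([e1,d1,L1]); R=R*ry(q[3])*rz(s[2]*q[4]); p=p+R.apply([e2,d2,L2])
    R=R*ry(q[5]); p=p+R.apply([a6,0,L3]); return p,R*rz(s[3]*q[6]+o7)
def res(P,s):
    out=[]
    for q,p,w in D:
        a,R=fk(q,s,P); out+=list((a-p)*1)+list((R.inv()*Ro.from_rotvec(w)).as_rotvec())
    return np.r_[out,1e-3*np.array(P[5:10])]
if __name__=="__main__":
    S=[]
    for s in itertools.product((1,-1),repeat=4):
        for o7 in(0,np.pi/2,np.pi,-np.pi/2):
            for o1 in(0,np.pi):
                f=least_squares(res,[o1,.35,.4,.4,.25,0,0,0,0,0,o7],args=(s,)); S.append((f.cost,s,f.x))
    S.sort(key=lambda t:t[0])
    for t in S[:4]: print(t[0],t[1],t[2].round(4))
    np.save("fit.npy",np.r_[S[0][1],S[0][2]]); print(res(S[0][2],S[0][1]).round(4))
E
python3 fit.py
```

```text
5.8191809281559606e-08 (-1, -1, -1, -1) [-1.0000e-04  3.1130e-01  4.7470e-01  4.8090e-01  2.2410e-01 -2.8700e-02
 -3.2700e-02  6.9500e-02  3.5700e-02  2.1800e-02  1.5708e+00]
5.819180928162221e-08 (-1, -1, -1, -1) [-1.0000e-04  3.1130e-01  4.7470e-01  4.8090e-01  2.2410e-01 -2.8700e-02
 -3.2700e-02  6.9500e-02  3.5700e-02  2.1800e-02  1.5708e+00]
5.819180928164115e-08 (-1, -1, -1, -1) [-1.0000e-04  3.1130e-01  4.7470e-01  4.8090e-01  2.2410e-01 -2.8700e-02
 -3.2700e-02  6.9500e-02  3.5700e-02  2.1800e-02  1.5708e+00]
5.819180928166018e-08 (-1, -1, -1, -1) [-1.0000e-04  3.1130e-01  4.7470e-01  4.8090e-01  2.2410e-01 -2.8700e-02
 -3.2700e-02  6.9500e-02  3.5700e-02  2.1800e-02  1.5708e+00]
[ 0.      0.      0.     -0.      0.     -0.0001  0.      0.      0.
  0.0001 -0.     -0.0001 -0.     -0.     -0.     -0.0001 -0.0002  0.0001
 -0.     -0.      0.0001  0.      0.    ]
```

```bash
cat > ik.py <<'E'
from fit import *
F=np.load("fit.npy"); s=F[:4]; P=F[4:]
lo=np.array([-2.96,-.34,-1.41,.24,-1.37,.17,-2.96]); hi=np.array([2.96,2.1,1.46,2.44,4.51,1.92,2.96])
def ik(p,R,q0,n=12,wq=1e-3):
    best=None; rng=np.random.default_rng(0)
    mid=np.array([0,.6,0,1.5,0,1,0])
    for i in range(n):
        x0=np.clip(np.array(q0)+rng.normal(0,.4,7)*(i>0),lo+.03,hi-.03)
        def f(q):
            a,Q=fk(q,s,P); return np.r_[(a-p)*10,(Q.inv()*R).as_rotvec()*3,wq*(q-mid)[[2,4]]*3,wq*np.maximum(0,np.r_[lo+.1-q,q-hi+.1])*30]
        g=least_squares(f,x0,bounds=(lo+.01,hi-.01),max_nfev=150)
        if best is None or g.cost<best.cost: best=g
    a,Q=fk(best.x,s,P); return best.x,np.linalg.norm(a-p)*1000,np.degrees((Q.inv()*R).magnitude())
def tool(tilt):  # tool tilted by tilt from vertical, about rack y (0.6 = along jar)
    a=np.cos(tilt)*np.array([0,0,1])-np.sin(tilt)*xr; return Rot(-a,-yr)
E
python3 - <<'E'
from ik import *
for nm,C in(("G",G),("R",Rd)):
  for t in(.6,.45,.3,.15,0):
    T=tool(t); z=T.as_matrix()[:,2]
    for off in(0,.1):
        # grasp point at 45 mm along jar, TCP 21 mm beyond it along tool z; back off along jar axis
        p=along(C,.045+off)+z*.021
        q,e,w=ik(p,T,[-np.arctan2(p[1],p[0]),.2,0,2.2,0,.8,0]); print(nm,t,off,p.round(3),q.round(2),round(e,2),round(w,2))
E
```

```text
G 0.6 0 [0.484 0.11  0.046] [-0.43  0.41  0.3   2.29 -1.36  0.18 -0.15] 28.53 10.21
G 0.6 0.1 [0.429 0.095 0.128] [-0.77  0.18  0.63  2.43 -1.17  0.18 -0.34] 21.55 5.94
G 0.45 0 [0.481 0.11  0.044] [-0.48  0.44  0.33  2.29 -1.36  0.18 -0.17] 10.58 3.77
G 0.45 0.1 [0.427 0.094 0.127] [-0.83  0.2   0.64  2.43 -0.95  0.18 -0.6 ] 2.07 0.51
G 0.3 0 [0.478 0.109 0.043] [-0.55  0.47  0.3   2.23 -0.68  0.21 -0.94] 0.0 0.0
G 0.3 0.1 [0.424 0.093 0.126] [-0.59  0.18  0.23  2.38 -0.06  0.28 -1.6 ] 0.0 0.0
G 0.15 0 [0.475 0.108 0.042] [-0.37  0.46  0.02  2.18  0.01  0.35 -1.66] 0.0 0.0
G 0.15 0.1 [0.421 0.092 0.125] [-0.38  0.2   0.01  2.32  0.02  0.47 -1.68] 0.0 0.0
G 0 0 [0.472 0.107 0.042] [-0.35  0.49  0.    2.11 -0.    0.54 -1.64] 0.0 0.0
G 0 0.1 [0.418 0.091 0.125] [-0.36  0.25  0.    2.25 -0.    0.65 -1.65] 0.0 0.0
R 0.6 0 [ 0.531 -0.053  0.046] [ 0.61  0.51 -0.35  2.22 -1.36  0.18  0.39] 15.03 5.66
R 0.6 0.1 [ 0.477 -0.069  0.128] [ 0.96  0.31 -0.64  2.39 -1.36  0.18  0.41] 3.62 1.19
R 0.45 0 [ 0.528 -0.054  0.044] [ 0.32  0.49 -0.1   2.22 -1.36  0.18  0.28] 0.49 0.18
R 0.45 0.1 [ 0.474 -0.07   0.127] [ 0.45  0.24 -0.27  2.31 -0.61  0.25 -0.52] 0.0 0.0
R 0.3 0 [ 0.526 -0.055  0.043] [ 0.15  0.48 -0.11  2.14 -0.21  0.25 -1.03] 0.0 0.0
R 0.3 0.1 [ 0.471 -0.071  0.126] [ 0.23  0.24 -0.14  2.26 -0.21  0.37 -1.01] 0.0 0.0
R 0.15 0 [ 0.523 -0.056  0.042] [ 0.06  0.5  -0.05  2.08 -0.05  0.42 -1.23] 0.0 0.0
R 0.15 0.1 [ 0.468 -0.071  0.125] [ 0.09  0.27 -0.04  2.2  -0.08  0.53 -1.17] 0.0 0.0
R 0 0 [ 0.52  -0.057  0.042] [-0.01  0.53  0.    2.01 -0.    0.59 -1.3 ] 0.0 0.0
R 0 0.1 [ 0.465 -0.072  0.125] [ 0.02  0.31 -0.    2.14  0.    0.69 -1.27] 0.0 0.0
```

```bash
cat > sim.py <<'E'
from ik import *
def step(q,p,R,bias=0):
    for _ in range(6):
        a,Q=fk(q,s,P); e=np.r_[p-a,(R*Q.inv()).as_rotvec()]
        J=np.zeros((6,7))
        for j in range(7):
            dq=q.copy(); dq[j]+=1e-5; b,B=fk(dq,s,P); J[:,j]=np.r_[b-a,(B*Q.inv()).as_rotvec()]/1e-5
        q=np.clip(q+J.T@np.linalg.solve(J@J.T+1e-4*np.eye(6),e),lo,hi)
    return q
def path(q,ways,n=10):
    p,R=fk(q,s,P)
    for pt,Rt in ways:
        w=(Rt*R.inv()).as_rotvec()
        for k in range(1,n+1): q=step(q,p+(pt-p)*k/n,Ro.from_rotvec(w*k/n)*R)
        a,Q=fk(q,s,P); p,R=np.array(pt),Rt; print(np.round(pt,3),q.round(2),"err mm",(np.linalg.norm(a-p)*1000).round(1),"deg",np.degrees((Q.inv()*R).magnitude()).round(1))
    return q
E
python3 - <<'E'
from sim import *
print("history"); q0=np.array(D[0][0]); path(q0,[(np.array(D[1][1]),Ro.from_rotvec(D[1][2]))])
g=.044; T=tool(.15); z=T.as_matrix()[:,2]; pg=along(G,g)+z*.021; pre=along(G,g+.1)+z*.021
q=r.get_obs()["joints"]
print("A direct"); path(q,[(pre+[.05,0,.08],tool(0)),(pre,T),(pg,T)])
print("B retrace"); path(q,[(np.array([.434,-.235,.231]),Ro.from_rotvec(D[1][2])),(np.array([.47,-.2,.24]),tool(0.1)),(np.array([.47,.05,.22]),tool(0.1)),(pre,T),(pg,T)])
print("C out"); path(q,[(np.array([.6,-.1,.25]),tool(0)),(np.array([.6,.1,.25]),tool(0)),(pre,T),(pg,T)])
E
```

```text
history
[ 0.434 -0.235  0.231] [ 0.82  0.08 -0.24  2.18 -0.53  0.65 -0.3 ] err mm 0.0 deg 0.0
A direct
[0.472 0.092 0.204] [ 0.63  0.28 -1.06  2.12  0.31  0.91 -1.9 ] err mm 0.0 deg 0.0
[0.422 0.092 0.124] [ 0.5   0.27 -0.96  2.37  0.52  0.51 -2.16] err mm 0.0 deg 0.0
[0.476 0.108 0.042] [ 0.23  0.51 -0.69  2.28  0.87  0.44 -2.46] err mm 0.0 deg 0.0
B retrace
[ 0.434 -0.235  0.231] [ 1.72  0.16 -1.22  2.19 -0.28  0.6  -0.52] err mm 0.0 deg 0.0
[ 0.47 -0.2   0.24] [ 1.28  0.23 -1.07  2.05  0.2   0.9  -1.18] err mm 0.0 deg 0.0
[0.47 0.05 0.22] [ 0.87  0.19 -1.19  2.17  0.24  0.81 -1.76] err mm 0.0 deg 0.0
[0.422 0.092 0.124] [ 0.56  0.29 -1.03  2.38  0.56  0.53 -2.21] err mm 0.0 deg 0.0
[0.476 0.108 0.042] [ 0.28  0.52 -0.75  2.29  0.92  0.46 -2.5 ] err mm 0.0 deg 0.0
C out
[ 0.6  -0.1   0.25] [ 0.75  0.42 -0.85  1.77  0.34  1.11 -1.5 ] err mm 0.0 deg 0.0
[0.6  0.1  0.25] [ 0.46  0.43 -0.9   1.77  0.37  1.12 -1.85] err mm 0.0 deg 0.0
[0.422 0.092 0.124] [ 0.41  0.25 -0.87  2.37  0.46  0.5  -2.11] err mm 0.0 deg 0.0
[0.476 0.108 0.042] [ 0.16  0.49 -0.62  2.27  0.79  0.41 -2.39] err mm 0.0 deg 0.0
```

```bash
cat > plan.py <<'E'
from sim import *
gs=np.array([.527,-.3191,.054]); rs=np.array([.4352,.3289,.009])
def grasp(C,t,g=.044): T=tool(t); z=T.as_matrix()[:,2]; return along(C,g)+z*.021,T
def place(C,pg,Rg,spot,psi):
    Q=Ro.from_rotvec([0,0,psi])*Ro.from_rotvec(.6*yr); return spot+Q.apply(pg-along(C,0)),Q*Rg
up=np.array([0,0,1.])
E
python3 - <<'E'
from plan import *
q0=r.get_obs()["joints"]
for out in([.6,0.,.25],[.75,0.,.3]):
  for psi in(-.8,-.4):
    print("== out",out,"psi",psi)
    pg,T=grasp(G,.15); pp,Rp=place(G,pg,T,gs,psi)
    q=path(q0,[(np.array(out),tool(0)),(pg+.1*ax,T),(pg,T),(pg+.1*ax,T),(pg+.1*ax+[.06,-.05,.1],tool(-.2)),((pp+pg)/2+[.02,0,.18],Ro.from_rotvec([0,0,psi/2])*tool(-.4)),(pp+.08*up,Rp),(pp,Rp)])
    b=Rp.as_matrix()[:,2]
    pg,T=grasp(Rd,.25)
    for psi2 in (.35,0):
        p2,R2=place(Rd,pg,T,rs,psi2); print("red",psi2)
        path(q,[(pp-.1*b,Rp),(pg+.1*ax+[0.02,0,.1],T),(pg+.1*ax,T),(pg,T),(pg+.1*ax,T),(pg+.1*ax+[.06,.05,.1],tool(-.1)),((p2+pg)/2+[.03,0,.18],Ro.from_rotvec([0,0,psi2/2])*tool(-.3)),(p2+.08*up,R2),(p2,R2)])
E
```

```text
== out [0.6, 0.0, 0.25] psi -0.8
[0.6  0.   0.25] [ 0.62  0.41 -0.89  1.79  0.35  1.11 -1.67] err mm 0.0 deg 0.0
[0.422 0.092 0.124] [ 0.42  0.25 -0.87  2.37  0.46  0.5  -2.11] err mm 0.0 deg 0.0
[0.476 0.108 0.042] [ 0.16  0.49 -0.62  2.27  0.8   0.42 -2.4 ] err mm 0.0 deg 0.0
[0.422 0.092 0.124] [ 0.42  0.26 -0.88  2.37  0.47  0.5  -2.11] err mm 0.0 deg 0.0
[0.482 0.042 0.224] [ 0.6   0.32 -0.94  2.    0.27  1.17 -1.76] err mm 0.0 deg 0.0
[ 0.517 -0.103  0.24 ] [ 0.71  0.46 -0.77  1.77  0.24  1.45 -1.84] err mm 0.0 deg 0.0
[ 0.519 -0.315  0.159] [ 0.88  0.69 -0.58  1.54  0.28  1.47 -1.86] err mm 0.0 deg 0.0
[ 0.519 -0.315  0.079] [ 0.85  0.8  -0.55  1.54  0.32  1.36 -1.88] err mm 0.0 deg 0.0
red 0.35
[ 0.557 -0.336  0.169] [ 0.85  0.75 -0.58  1.39  0.3   1.55 -1.85] err mm 0.0 deg 0.0
[ 0.491 -0.071  0.225] [ 0.99  0.13 -0.98  2.17  0.05  0.66 -1.3 ] err mm 0.0 deg 0.0
[ 0.471 -0.071  0.125] [ 0.79  0.3  -0.82  2.29  0.35  0.43 -1.57] err mm 0.0 deg 0.0
[ 0.525 -0.055  0.042] [ 0.45  0.51 -0.53  2.2   0.61  0.31 -1.84] err mm 0.0 deg 0.0
[ 0.471 -0.071  0.125] [ 0.8   0.3  -0.83  2
[... 7191 characters left out ...]
6] err mm 0.0 deg 0.0
[ 0.491 -0.071  0.225] [ 0.91  0.12 -0.89  2.16  0.03  0.66 -1.27] err mm 0.0 deg 0.0
[ 0.471 -0.071  0.125] [ 0.74  0.29 -0.76  2.28  0.3   0.42 -1.53] err mm 0.0 deg 0.0
[ 0.525 -0.055  0.042] [ 0.42  0.5  -0.49  2.19  0.55  0.3  -1.78] err mm 0.0 deg 0.0
[ 0.471 -0.071  0.125] [ 0.75  0.29 -0.77  2.28  0.31  0.42 -1.53] err mm 0.0 deg 0.0
[ 0.531 -0.021  0.225] [ 0.62  0.34 -0.82  1.93  0.29  1.1  -1.62] err mm 0.0 deg 0.0
[0.507 0.136 0.218] [ 0.35  0.46 -0.87  1.84  0.29  1.31 -1.93] err mm 0.0 deg 0.0
[0.428 0.327 0.113] [-0.02  0.68 -0.86  1.82  0.35  1.18 -2.31] err mm 0.0 deg 0.0
[0.428 0.327 0.033] [-0.08  0.81 -0.79  1.82  0.43  1.08 -2.35] err mm 0.0 deg 0.0
```

```bash
python3 - <<'E'
from plan import *
delta([.6,0.,.25],tool(0)); p,T=grasp(G,.15)
delta(p+.1*ax,T,np.array([.6,0,.25]),tool(0)); print((1000*.1*ax).round(1))
E
```

```text
turn [-8.7 29.7 -0.3] shift [161.4  15.2  69.4]
turn [ 2.4 -8.3 -0. ] shift [-178.4   92.5 -125.9]
[-54.2 -15.7  82.5]
```

Call:
servo_tool:
  commands:
    - [-2,6,0,32,3,14,0.34]
    - [-4,12,0,64,6,28,0.34]
    - [-6,18,0,96,9,42,0.34]
    - [-7,24,0,128,12,56,0.34]
    - [-8.7,29.7,-0.3,161,15,69,0.34]

```text
clock: 2.18
tcp_pos: [0.5285, 0.0001, 0.2207]
orientation: [-3.023, -0.457, -0.355]
contact_force: [0.4, 0.3, 0.2]
grip_width: 0.0564
gripper_force: 0.0
```

Call:
servo_tool:
  commands:
    - [0.5,-2,0,-25,20,-12,0.34]
    - [1,-4,0,-50,40,-24,0.34]
    - [1.5,-5,0,-75,55,-36,0.34]
    - [2,-7,0,-100,75,-48,0.34]
    - [2.4,-8.3,0,-128,92,-60,0.34]

```text
clock: 2.6
tcp_pos: [0.4016, 0.0955, 0.1617]
orientation: [-2.959, -0.456, -0.588]
contact_force: [-83.6, -12.7, -71.3]
grip_width: 0.0565
gripper_force: 0.0
```

```bash
python3 - <<'E'
from plan import *
o=r.get_obs(); print(o["clock"],o["joints"].round(2),o["tcp_pos"],o["grip_width"])
p,T=grasp(G,.15); delta(p+.1*ax,T); delta(p+.05*ax,T)
E
```

```text
2.6 [ 0.67  0.03 -1.02  2.44  0.04  0.29 -1.65] [0.40159973 0.09547781 0.16168429] 0.05651802536969205
turn [-5.8 13.  -1.5] shift [ 20.   -3.  -37.6]
turn [-5.8 13.  -1.5] shift [ 47.1   4.8 -78.8]
```

The first leg fell short because of the joint-speed cap, so the second leg drove joint 4 to its limit. I'll back out and stop chaining moves blind.

Call:
servo_tool:
  commands:
    - [-2,4,0,15,0,3,0.34]
    - [-4,8,-1,30,0,6,0.34]
    - [-6,13,-1.5,45,0,9,0.34]
    - [-6,13,-1.5,60,0,12,0.34]
    - [-6,13,-1.5,60,0,12,0.34]

```text
clock: 3.02
tcp_pos: [0.4666, 0.096, 0.175]
orientation: [-3.082, -0.438, -0.238]
contact_force: [1.0, 0.9, -0.4]
grip_width: 0.0567
gripper_force: 0.0
```

```bash
python3 - <<'E'
from plan import *
o=r.get_obs(); print(o["clock"],o["joints"].round(3),o["tcp_pos"],o["contact_force"],o["moment"])
p,T=grasp(G,.15); delta(p+.1*ax,T); delta(p+.05*ax,T)
path(o["joints"],[(p+.06*ax,T),(p,T),(p+.06*ax,T),(p+.06*ax+[0.05,0,.06],T)])
c,d=r.grab_frame("scene"); cv2.imwrite("pics/s1.png",c[120:360,180:500])
E
```

```text
3.0167 [ 0.488  0.259 -0.925  2.136  0.347  0.721 -1.94 ] [0.46659126 0.09598135 0.17499851] [ 0.97016536  0.90567039 -0.40604191] [-0.02959271  0.1446362  -0.00849457]
turn [ 0.   0.2 -0.1] shift [-45.   -3.5 -50.9]
turn [ 0.   0.2 -0.1] shift [-17.9   4.3 -92.1]
[0.443 0.099 0.091] [ 0.29  0.36 -0.76  2.34  0.61  0.46 -2.24] err mm 0.0 deg 0.0
[0.476 0.108 0.042] [ 0.15  0.49 -0.61  2.27  0.79  0.41 -2.39] err mm 0.0 deg 0.0
[0.443 0.099 0.091] [ 0.3   0.36 -0.76  2.34  0.62  0.46 -2.25] err mm 0.0 deg 0.0
[0.493 0.099 0.151] [ 0.45  0.32 -0.88  2.19  0.45  0.64 -2.02] err mm 0.0 deg 0.0
```

View pics/s1.png

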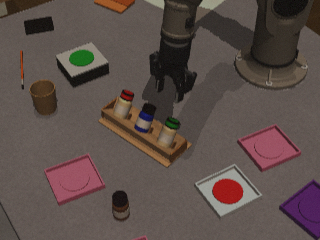

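The crop shows the gripper hovering over the rack with the jars undisturbed, caps at crop pixels (127,95), (147,109) and (172,124). The force is back to about 1 N, so it was only the joint stop. I'll go straight down with the fingers either side of the green jar.

Call:
servo_tool:
  commands:
    - [0,0,0,2,5,-12,0.34]
    - [0,0,0,3,9,-24,0.34]
    - [0,0,0,3,10,-38,0.34]
    - [0,0,0,3,10,-50,0.34]
    - [0,0,0,3,10,-50,0.34]

```text
clock: 3.48
tcp_pos: [0.4626, 0.1037, 0.1216]
orientation: [-3.086, -0.441, -0.226]
contact_force: [-0.3, -0.7, 0.1]
grip_width: 0.0565
gripper_force: 0.0
```

```bash
python3 - <<'E'
from plan import *
o=r.get_obs(); print(o["clock"],o["joints"].round(3),o["tcp_pos"],o["contact_force"])
p,T=grasp(G,.15); delta(p,T); print("lateral mm",1000*(p-o["tcp_pos"])@yr)
E
```

```text
3.4833 [ 0.374  0.347 -0.847  2.186  0.492  0.63  -2.098] [0.4625624  0.10366825 0.12162999] [-0.32324456 -0.68041247  0.12601474]
turn [ 0.3 -0.2 -0.1] shift [ 13.3   4.5 -80. ]
lateral mm 0.620365094325491
```

Call:
servo_tool:
  commands:
    - [0,0,0,2,1,-10,0.34]
    - [0,0,0,4,2,-20,0.34]
    - [0,0,0,6,2,-30,0.34]
    - [0,0,0,8,3,-40,0.34]
    - [0,0,0,9,3,-50,0.34]

```text
clock: 3.9
tcp_pos: [0.4742, 0.1074, 0.0742]
orientation: [-3.085, -0.439, -0.234]
contact_force: [0.0, 0.3, -0.1]
grip_width: 0.0561
gripper_force: 0.0
```

Call:
servo_tool:
  commands:
    - [0,0,0,1,0,-8,0.34]
    - [0,0,0,2,1,-15,0.34]
    - [0,0,0,3,1,-23,0.34]
    - [0,0,0,4,1,-30,0.34]
    - [0,0,0,4,1,-30,0.34]

```text
clock: 4.32
tcp_pos: [0.4782, 0.1085, 0.0429]
orientation: [-3.085, -0.44, -0.232]
contact_force: [-0.6, 0.1, 0.5]
grip_width: 0.0565
gripper_force: 0.0
```

```bash
python3 - <<'E'
from plan import *
o=r.get_obs(); print(o["clock"],o["joints"].round(3),o["tcp_pos"],o["contact_force"])
p,T=grasp(G,.15); delta(p,T); print("lateral mm",1000*(p-o["tcp_pos"])@yr)
E
```

```text
4.3167 [ 0.202  0.494 -0.671  2.208  0.728  0.49  -2.314] [0.47816495 0.10845133 0.0429489 ] [-0.57710272  0.14500888  0.50054467]
turn [ 0.3  0.  -0.1] shift [-2.3 -0.3 -1.3]
lateral mm 0.3563443805087651
```

Position is good and there is no contact. Closing.

Call:
servo_tool:
  commands:
    - [0,0,0,-2,0,-1,0.45]
    - [0,0,0,-2,0,-1,0.5]
    - [0,0,0,-2,0,-1,0.55]
    - [0,0,0,-2,0,-1,0.65]
    - [0,0,0,-2,0,-1,0.8]
  force: 40

```text
clock: 4.73
tcp_pos: [0.4763, 0.1088, 0.0433]
orientation: [-3.085, -0.44, -0.234]
contact_force: [-3.4, -0.7, 6.0]
grip_width: 0.0412
gripper_force: 40.6
```

Call:
servo_tool:
  commands:
    - [0,0,0,0,0,0,0.8]
    - [0,0,0,0,0,0,0.8]
    - [0,0,0,0,0,0,0.8]

```text
clock: 4.98
tcp_pos: [0.4763, 0.1088, 0.0433]
orientation: [-3.085, -0.44, -0.234]
contact_force: [-4.8, -0.2, 7.2]
grip_width: 0.0411
gripper_force: 40.7
```

```bash
python3 - <<'E'
from plan import *
o=r.get_obs(); print(o["clock"],o["tcp_pos"],o["orientation"],o["contact_force"],o["moment"],o["grip_width"],o["gripper_force"])
np.save("gg.npy",np.r_[o["tcp_pos"],o["orientation"]])
E
```

```text
4.9833 [0.47630386 0.10880166 0.04330002] [-3.08498482 -0.44016837 -0.23372536] [-4.77283285 -0.23758833  7.19887901] [0.03158411 0.87699242 0.05851608] 0.041096892512170566 40.655574831180274
```

Call:
servo_tool:
  commands:
    - [0,0,0,-3,-1,5,0.8]
    - [0,0,0,-8,-2,12,0.8]
    - [0,0,0,-14,-4,21,0.8]
    - [0,0,0,-20,-6,30,0.8]
    - [0,0,0,-26,-8,40,0.8]

```text
clock: 5.4
tcp_pos: [0.4501, 0.1004, 0.0837]
orientation: [-3.085, -0.44, -0.234]
contact_force: [-0.9, 0.2, 0.5]
grip_width: 0.0412
gripper_force: 40.7
```

Call:
servo_tool:
  commands:
    - [0,0,0,-4,-1,10,0.8]
    - [0,0,0,-7,-2,20,0.8]
    - [0,0,0,-7,-2,35,0.8]
    - [0,0,0,-5,-2,50,0.8]
    - [0,0,0,-2,-2,65,0.8]

```text
clock: 5.82
tcp_pos: [0.4479, 0.0984, 0.149]
orientation: [-3.085, -0.44, -0.234]
contact_force: [0.4, -0.0, -0.7]
grip_width: 0.0412
gripper_force: 40.7
```

```bash
python3 - <<'E'
from plan import *
o=r.get_obs(); print(o["clock"],o["joints"].round(2),o["tcp_pos"],o["contact_force"],o["grip_width"],o["gripper_force"])
v=np.load("gg.npy"); pg,Rg=v[:3],Ro.from_rotvec(v[3:])
for n in("scene","top"):
    c,d=r.grab_frame(n); cv2.imwrite(f"pics/l_{n}.png",c)
a,b=[cv2.resize(x,None,fx=2.5,fy=2.5) for x in(cv2.imread("pics/l_scene.png")[160:330,270:420],cv2.imread("pics/l_top.png")[170:340,240:400])]
cv2.imwrite("pics/l.png",np.hstack([a,b]))
for psi in(-.4,-.8):
    pp,Rp=place(G,pg,Rg,gs,psi); q=path(o["joints"],[(np.array([.53,0,.24]),Ro.from_rotvec(.35*yr)*Rg),(np.array([.54,-.18,.24]),Ro.from_rotvec([0,0,psi/2])*Ro.from_rotvec(.6*yr)*Rg),(pp+.06*up,Rp),(pp,Rp)])
E
```

```text
5.8167 [ 0.45  0.27 -0.91  2.2   0.4   0.66 -2.01] [0.44792836 0.0984158  0.14899497] [ 0.38425424 -0.00618327 -0.67757929] 0.04118679644112591 40.73478466132656
[0.53 0.   0.24] [ 0.61  0.38 -0.89  1.87  0.32  1.24 -1.69] err mm 0.0 deg 0.0
[ 0.54 -0.18  0.24] [ 0.73  0.54 -0.73  1.66  0.38  1.55 -1.6 ] err mm 0.0 deg 0.0
[ 0.519 -0.318  0.14 ] [ 0.84  0.71 -0.6   1.58  0.45  1.45 -1.59] err mm 0.0 deg 0.0
[ 0.519 -0.318  0.08 ] [ 0.82  0.79 -0.58  1.58  0.49  1.37 -1.61] err mm 0.0 deg 0.0
[0.53 0.   0.24] [ 0.61  0.38 -0.89  1.87  0.32  1.24 -1.69] err mm 0.0 deg 0.0
[ 0.54 -0.18  0.24] [ 0.74  0.54 -0.71  1.63  0.31  1.55 -1.74] err mm 0.0 deg 0.0
[ 0.521 -0.315  0.14 ] [ 0.86  0.71 -0.56  1.54  0.28  1.44 -1.86] err mm 0.0 deg 0.0
[ 0.521 -0.315  0.08 ] [ 0.84  0.8  -0.54  1.54  0.32  1.37 -1.87] err mm 0.0 deg 0.0
```

View pics/l.png

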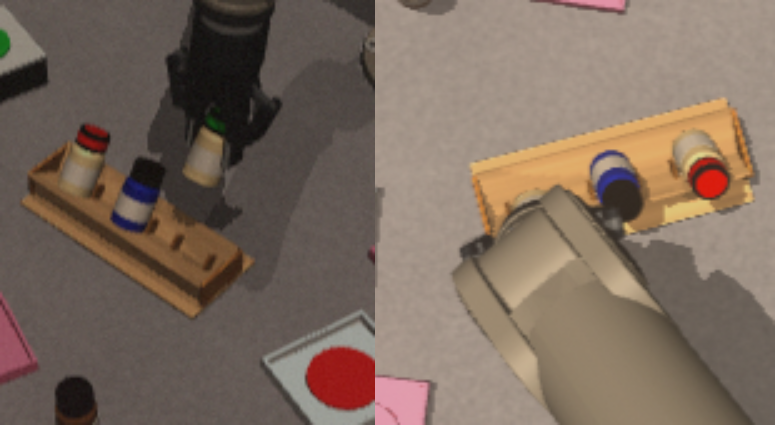

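The crop shows the green jar held between the pads and clear of the rack, still leaning (left panel, about (210,150)). Blue and red are undisturbed. Next I raise it and turn it upright on the way to the box.

Call:
servo_tool:
  commands:
    - [-1,3,0,10,-8,22,0.8]
    - [-2,7,0,25,-25,45,0.8]
    - [-3,11,0,43,-48,65,0.8]
    - [-4,15,0,62,-72,80,0.8]
    - [-5.6,19.3,0,82,-98,91,0.8]

```text
clock: 6.33
tcp_pos: [0.5314, -0.0009, 0.2405]
orientation: [3.062, 0.436, -0.309]
contact_force: [1.1, 0.7, -0.6]
grip_width: 0.0406
gripper_force: 40.8
```

```bash
python3 - <<'E'
from plan import *
v=np.load("gg.npy"); pg,Rg=v[:3],Ro.from_rotvec(v[3:])
o=r.get_obs(); print(o["clock"],o["joints"].round(2),o["tcp_pos"],o["grip_width"])
delta([.54,-.18,.24],Ro.from_rotvec([0,0,-.2])*Ro.from_rotvec(.6*yr)*Rg)
pp,Rp=place(G,pg,Rg,gs,-.4); delta(pp+.06*up,Rp)
E
```

```text
6.3333 [ 0.49  0.47 -0.84  1.71  0.35  1.34 -1.74] [ 0.53139915 -0.00092798  0.24050743] 0.040576954868376966
turn [ -2.5  14.  -11.3] shift [   8.6 -179.1   -0.5]
turn [ -1.1  14.2 -22.7] shift [ -11.9 -316.8 -100.4]
```

Call:
servo_tool:
  commands:
    - [-0.5,3,-2,2,-34,0,0.8]
    - [-1,6,-4,4,-70,0,0.8]
    - [-1.5,9,-7,6,-105,0,0.8]
    - [-2,12,-9,8,-140,0,0.8]
    - [-2.5,14,-11.3,9,-179,0,0.8]

```text
clock: 6.75
tcp_pos: [0.5396, -0.1791, 0.2378]
orientation: [3.039, 0.131, -0.698]
contact_force: [0.2, 0.9, -1.1]
grip_width: 0.0408
gripper_force: 40.8
```

Call:
servo_tool:
  commands:
    - [0,0,-2,-4,-30,-5,0.8]
    - [0,0,-5,-8,-60,-18,0.8]
    - [0,0,-8,-12,-90,-34,0.8]
    - [0,0,-10,-16,-115,-52,0.8]
    - [0,0,-11.4,-20,-137,-70,0.8]

```text
clock: 7.17
tcp_pos: [0.5185, -0.3181, 0.1672]
orientation: [-3.036, 0.178, 0.693]
contact_force: [-0.5, 0.6, -1.3]
grip_width: 0.0408
gripper_force: 40.7
```

```bash
python3 - <<'E'
from plan import *
v=np.load("gg.npy"); pg,Rg=v[:3],Ro.from_rotvec(v[3:])
o=r.get_obs(); print(o["clock"],o["joints"].round(2),o["tcp_pos"],o["grip_width"],o["contact_force"])
pp,Rp=place(G,pg,Rg,gs,-.4); delta(pp+.03*up,Rp)
P={}
for n in("scene","top"): P[n],d=r.grab_frame(n)
a,b=[cv2.resize(x,None,fx=3,fy=3) for x in(P["scene"][110:230,200:330],P["top"][180:300,420:540])]
cv2.imwrite("pics/pg.png",np.hstack([a,b]))
E
```

```text
7.1667 [ 0.74  0.74 -0.58  1.43  0.42  1.55 -1.6 ] [ 0.5184511  -0.31808798  0.16721493] 0.040797958810584206 [-0.52890148  0.57025956 -1.25148151]
turn [0.1 0.  0.1] shift [  1.    0.4 -57.1]
```

View pics/pg.png

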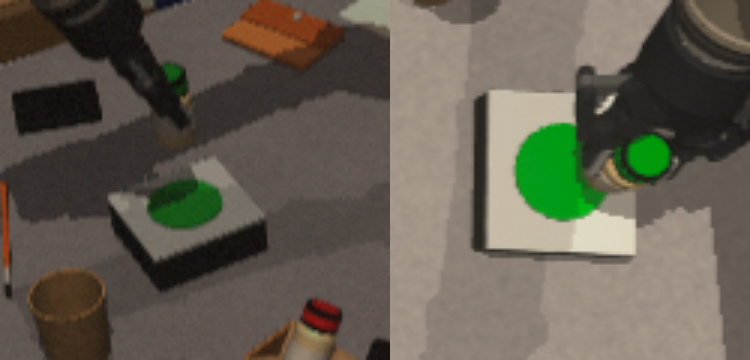

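The crop shows the jar held roughly upright above the green coaster. The cap disc is at top-crop (650,157), about full-frame (507,232). I'll measure its tilt and offset before lowering.

```bash
python3 - <<'E'
from plan import *
v=np.load("gg.npy"); pg,Rg=v[:3],Ro.from_rotvec(v[3:]); o=r.get_obs()
pp,Rp=place(G,pg,Rg,gs,-.4); lift=o["tcp_pos"]-pp
base=gs+lift; top=base+.077*up; print("expected base",base.round(4),"top",top.round(4))
def proj(n,p):
    f,cx,cy,T=cam(n); c=T[:3,:3].T@(p-T[:3,3]); return np.array([cx-f*c[0]/c[2],cy+f*c[1]/c[2]])
P={}
for n in("scene","top"): P[n],_=r.grab_frame(n)
print("proj top",proj("top",top),"base",proj("top",base)," scene top",proj("scene",top),"base",proj("scene",base))
t=blob(P["top"],"g",(507,232),11); print("top disc",t[0],t[1],onz("top",t[0],top[2]))
h=cv2.cvtColor(P["scene"],cv2.COLOR_BGR2HSV)
s_=blob(P["scene"],"g",(257,135),9); print("scene",s_[0],s_[1],onz("scene",s_[0],top[2]))
cv2.imwrite("pics/pg2.png",cv2.resize(P["scene"][120:170,235:285],None,fx=8,fy=8))
E
```

```text
expected base [ 0.5228 -0.3225  0.1383] top [ 0.5228 -0.3225  0.2153]
proj top [504.32820985 231.3360625 ] base [491.08572763 235.01267787]  scene top [256.10577995 134.56959326] base [259.03651543 155.33849822]
top disc [503.76506024 230.34939759] [497 224  15  14 166] [ 0.5248649  -0.32128858  0.2152871 ]
scene [257.43478261 133.73913043] [255 132   6   5  23] [ 0.51751393 -0.32409069  0.2152871 ]
```

View pics/pg2.png

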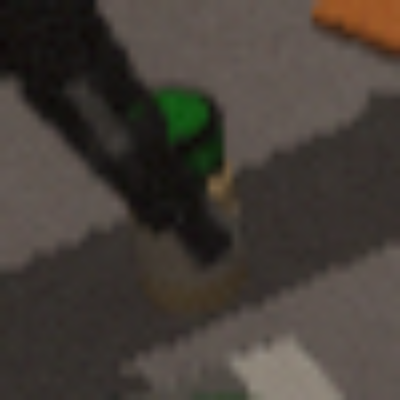

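The close crop shows the jar vertical. The disc is within 2 mm of the predicted place, so the jar hasn't slipped in the grip. The arm was still settling in the earlier reading. Descending.

```bash
python3 - <<'E'
from plan import *
v=np.load("gg.npy"); pg,Rg=v[:3],Ro.from_rotvec(v[3:]); o=r.get_obs()
pp,Rp=place(G,pg,Rg,gs,-.4); print(o["clock"],o["tcp_pos"],o["contact_force"]); delta(pp,Rp)
E
```

```text
7.3667 [ 0.51857158 -0.31568777  0.1674819 ] [ 0.26299396  0.83338762 -0.62594949]
turn [-0.1 -0.  -0.1] shift [  0.9  -2.  -87.4]
```

Call:
servo_tool:
  commands:
    - [0,0,0,0,-1,-14,0.8]
    - [0,0,0,1,-1,-30,0.8]
    - [0,0,0,1,-2,-46,0.8]
    - [0,0,0,1,-2,-60,0.8]
    - [0,0,0,1,-2,-70,0.8]

```text
clock: 7.78
tcp_pos: [0.5198, -0.3165, 0.0963]
orientation: [-3.035, 0.169, 0.695]
contact_force: [0.6, -0.1, -0.6]
grip_width: 0.0409
gripper_force: 40.8
```

Call:
servo_tool:
  commands:
    - [0,0,0,0,0,-3,0.8]
    - [0,0,0,0,0,-6,0.8]
    - [0,0,0,0,0,-8,0.8]
    - [0,0,0,0,0,-10,0.8]
    - [0,0,0,0,0,-10,0.8]

```text
clock: 8.2
tcp_pos: [0.5209, -0.3174, 0.0892]
orientation: [-3.036, 0.171, 0.691]
contact_force: [0.0, -0.0, -0.6]
grip_width: 0.0408
gripper_force: 40.8
```

```bash
python3 - <<'E'
from plan import *
v=np.load("gg.npy"); pg,Rg=v[:3],Ro.from_rotvec(v[3:]); o=r.get_obs()
pp,Rp=place(G,pg,Rg,gs,-.4); print(o["clock"],o["tcp_pos"],o["contact_force"]); delta(pp,Rp)
E
```

```text
8.2 [ 0.52089925 -0.3173716   0.08917348] [ 0.02253146 -0.00456183 -0.55359011]
turn [-0.   0.1 -0.1] shift [-1.4 -0.3 -9. ]
```

Call:
servo_tool:
  commands:
    - [0,0,0,0,0,-2,0.8]
    - [0,0,0,-1,0,-3,0.8]
    - [0,0,0,-1,0,-5,0.8]
    - [0,0,0,-1,0,-6,0.8]
    - [0,0,0,-1,0,-6,0.8]

```text
clock: 8.62
tcp_pos: [0.5195, -0.3173, 0.0828]
orientation: [-3.036, 0.171, 0.692]
contact_force: [0.1, 0.2, -0.9]
grip_width: 0.0406
gripper_force: 40.8
```

Call:
servo_tool:
  commands:
    - [0,0,0,0,0,-1,0.8]
    - [0,0,0,0,0,-1,0.8]
    - [0,0,0,0,0,-2,0.8]
    - [0,0,0,0,0,-2,0.8]

```text
clock: 8.95
tcp_pos: [0.5197, -0.3173, 0.0808]
orientation: [-3.036, 0.171, 0.692]
contact_force: [0.2, 0.3, -1.1]
grip_width: 0.0412
gripper_force: 40.8
```

Target z is 0.0802 and there is no contact yet, so 1 mm at a time.

Call:
servo_tool:
  commands:
    - [0,0,0,0,0,-0.5,0.8]
    - [0,0,0,0,0,-1,0.8]
    - [0,0,0,0,0,-1,0.8]

```text
clock: 9.2
tcp_pos: [0.5196, -0.3173, 0.0799]
orientation: [-3.036, 0.171, 0.692]
contact_force: [0.6, 0.2, -0.6]
grip_width: 0.0407
gripper_force: 40.8
```

Call:
servo_tool:
  commands:
    - [0,0,0,0,0,-0.5,0.8]
    - [0,0,0,0,0,-1,0.8]
    - [0,0,0,0,0,-1,0.8]

```text
clock: 9.45
tcp_pos: [0.5198, -0.3173, 0.0797]
orientation: [-3.036, 0.171, 0.692]
contact_force: [-1.6, 0.4, 4.4]
grip_width: 0.0406
gripper_force: 41.1
```

Contact at about 5 N. Releasing.

Call:
servo_tool:
  commands:
    - [0,0,0,0,0,0.5,0.5]
    - [0,0,0,0,0,0.5,0.45]
    - [0,0,0,0,0,0.5,0.4]
    - [0,0,0,0,0,0.5,0.3]
    - [0,0,0,0,0,0.5,0.2]

```text
clock: 9.87
tcp_pos: [0.5196, -0.3173, 0.0793]
orientation: [-3.036, 0.171, 0.692]
contact_force: [0.8, -0.3, -0.7]
grip_width: 0.068
gripper_force: 0.0
```

```bash
python3 - <<'E'
from plan import *
o=r.get_obs(); R=Ro.from_rotvec(o["orientation"]); print(o["tcp_pos"],o["contact_force"],o["grip_width"],"back 100:",(-100*R.as_matrix()[:,2]).round(1))
p,_=r.grab_frame("top"); t=blob(p,"g",(494,233),9); print(t[0],t[1],onz("top",t[0],.131))
E
```

```text
[ 0.51963062 -0.31731722  0.07932565] [ 0.80594553 -0.28263922 -0.70795675] 0.06802350272108369 back 100: [43.1 -4.7 90.1]
[490.21100917 233.05504587] [486 227  10  13 109] [ 0.52806627 -0.32317891  0.131     ]
```

Call:
servo_tool:
  commands:
    - [0,0,0,6,-1,13,0.2]
    - [0,0,0,15,-2,32,0.2]
    - [0,0,0,26,-3,54,0.2]
    - [0,0,0,39,-4,81,0.2]
    - [0,0,0,50,-5,105,0.25]

```text
clock: 10.33
tcp_pos: [0.5702, -0.3223, 0.1858]
orientation: [-3.036, 0.171, 0.691]
contact_force: [-0.7, -0.9, 0.3]
grip_width: 0.064
gripper_force: 0.0
```

```bash
python3 - <<'E'
from plan import *
o=r.get_obs(); print(o["clock"],o["joints"].round(2),o["tcp_pos"],o["contact_force"])
for t in(.25,.2):
    p,T=grasp(Rd,t); print(t,p.round(4)); path(o["joints"],[(np.array([.56,-.15,.22]),tool(0)),(p+[0,0,.1],T),(p,T),(p+.06*ax,T),(p+.06*ax+[0.03,0,.1],T)])
p,T=grasp(Rd,.2); delta([.56,-.15,.22],tool(0)); delta(p+.1*up,T,np.array([.56,-.15,.22]),tool(0))
E
```

```text
10.3333 [ 0.68  0.8  -0.57  1.27  0.42  1.64 -1.59] [ 0.57022906 -0.32225533  0.18578466] [-0.67961246 -0.92387241  0.32454646]
0.25 [ 0.5251 -0.055   0.042 ]
[ 0.56 -0.15  0.22] [ 0.8   0.38 -0.78  1.86  0.31  1.02 -1.39] err mm 0.0 deg 0.0
[ 0.525 -0.055  0.142] [ 0.7   0.34 -0.77  2.16  0.35  0.51 -1.59] err mm 0.0 deg 0.0
[ 0.525 -0.055  0.042] [ 0.44  0.5  -0.51  2.19  0.59  0.3  -1.82] err mm 0.0 deg 0.0
[ 0.493 -0.064  0.092] [ 0.63  0.38 -0.68  2.26  0.46  0.37 -1.69] err mm 0.0 deg 0.0
[ 0.523 -0.064  0.192] [ 0.84  0.25 -0.89  2.13  0.22  0.62 -1.46] err mm 0.0 deg 0.0
0.2 [ 0.5241 -0.0553  0.0418]
[ 0.56 -0.15  0.22] [ 0.8   0.38 -0.78  1.86  0.31  1.02 -1.39] err mm 0.0 deg 0.0
[ 0.524 -0.055  0.142] [ 0.69  0.35 -0.77  2.14  0.36  0.58 -1.6 ] err mm 0.0 deg 0.0
[ 0.524 -0.055  0.042] [ 0.47  0.52 -0.55  2.17  0.59  0.38 -1.82] err mm 0.0 deg 0.0
[ 0.492 -0.065  0.091] [ 0.63  0.4  -0.69  2.23  0.46  0.44 -1.69] err mm 0.0 deg 0.0
[ 0.522 -0.065  0.191] [ 0.81  0.27 -0.87  2.11  0.24  0.67 -1.48] err mm 0.0 deg 0.0
turn [  2.3 -25.7  22.2] shift [-10.2 172.3  34.2]
turn [  3.2 -11.    0. ] shift [-35.9  94.7 -78.2]
```

Call:
servo_tool:
  commands:
    - [0,-5,4,-2,25,12,0.3]
    - [1,-10,9,-4,58,22,0.34]
    - [1,-15,13,-6,95,30,0.34]
    - [2,-20,18,-8,134,34,0.34]
    - [2.3,-25.7,22.2,-10,172,34,0.34]

```text
clock: 10.75
tcp_pos: [0.5607, -0.1477, 0.2201]
orientation: [3.109, 0.449, 0.01]
contact_force: [-0.6, -0.5, 0.3]
grip_width: 0.0562
gripper_force: 0.0
```

```bash
python3 - <<'E'
from plan import *
o=r.get_obs(); print(o["clock"],o["joints"].round(2),o["tcp_pos"],o["contact_force"])
p,T=grasp(Rd,.2); delta(p+.1*up,T); print("lat",1000*(p-o["tcp_pos"])@yr)
I,_=r.grab_frame("top"); t=blob(I,"r",(374,243),12); print("red disc",t[0],onz("top",t[0],.0896))
h=cv2.cvtColor(I,cv2.COLOR_BGR2HSV); cv2.imwrite("pics/c.png",np.hstack([cv2.resize(I[190:290,430:530],None,fx=4,fy=4),cv2.resize(I[190:290,320:420],None,fx=4,fy=4)]))
E
```

```text
10.75 [ 0.79  0.45 -0.84  1.76  0.38  1.09 -1.46] [ 0.56066387 -0.14772451  0.22013004] [-0.60540923 -0.52076958  0.30238572]
turn [  3.2 -10.6  -0.3] shift [-36.6  92.5 -78.3]
lat 98.96869367559144
red disc [374.00826446 242.87603306] [ 0.50222935 -0.06164911  0.0896    ]
```

View pics/c.png

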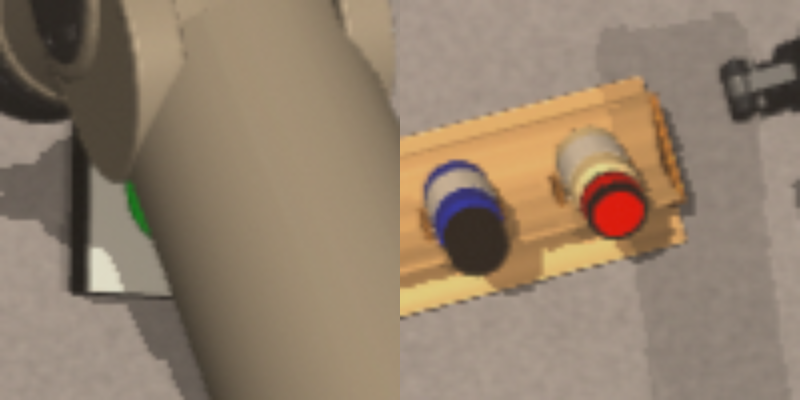

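The arm hides the green jar in this view. The red jar is unmoved (disc at full-frame (374,243)). On to the red grasp.

Call:
servo_tool:
  commands:
    - [1,-2,0,-7,20,-10,0.34]
    - [1,-5,0,-14,45,-25,0.34]
    - [2,-7,0,-22,65,-42,0.34]
    - [3,-9,0,-30,80,-60,0.34]
    - [3.2,-10.6,-0.3,-37,92,-78,0.34]

```text
clock: 11.22
tcp_pos: [0.5217, -0.0577, 0.14]
orientation: [-3.068, -0.427, -0.298]
contact_force: [-0.5, -0.0, -0.5]
grip_width: 0.0561
gripper_force: 0.0
```

Call:
servo_tool:
  commands:
    - [0,0,0,0,0,0,0.34]
    - [0,0,0,0,0,0,0.34]

```text
clock: 11.38
tcp_pos: [0.5217, -0.0583, 0.14]
orientation: [-3.069, -0.428, -0.292]
contact_force: [0.1, -0.7, 0.4]
grip_width: 0.0564
gripper_force: 0.0
```

```bash
python3 - <<'E'
from plan import *
o=r.get_obs(); print(o["clock"],o["joints"].round(2),o["tcp_pos"],o["contact_force"])
p,T=grasp(Rd,.2); delta(p,T); print("lat",1000*(p-o["tcp_pos"])@yr)
E
```

```text
11.3833 [ 0.75  0.39 -0.86  2.08  0.42  0.65 -1.65] [ 0.52172773 -0.05831031  0.14004867] [ 0.06748842 -0.67163319  0.42006389]
turn [-0.  -0.6  0.2] shift [  2.4   3.  -98.3]
lat 2.2602518742006055
```

Call:
servo_tool:
  commands:
    - [0,0,0,1,3,-10,0.34]
    - [0,0,0,2,3,-24,0.34]
    - [0,0,0,2,3,-38,0.34]
    - [0,0,0,2,3,-52,0.34]
    - [0,0,0,2,3,-64,0.34]

```text
clock: 11.8
tcp_pos: [0.5269, -0.0566, 0.0769]
orientation: [-3.07, -0.424, -0.299]
contact_force: [0.1, -0.4, 0.5]
grip_width: 0.0562
gripper_force: 0.0
```

Call:
servo_tool:
  commands:
    - [0,0,0,0,0,-8,0.34]
    - [0,0,0,0,0,-16,0.34]
    - [0,0,0,0,0,-24,0.34]
    - [0,0,0,0,0,-30,0.34]
    - [0,0,0,0,0,-33,0.34]

```text
clock: 12.22
tcp_pos: [0.5248, -0.0555, 0.043]
orientation: [-3.069, -0.426, -0.296]
contact_force: [0.5, -0.2, -0.0]
grip_width: 0.0565
gripper_force: 0.0
```

```bash
python3 - <<'E'
from plan import *
o=r.get_obs(); print(o["clock"],o["joints"].round(2),o["tcp_pos"],o["contact_force"])
p,T=grasp(Rd,.2); delta(p,T); print("lat",1000*(p-o["tcp_pos"])@yr)
E
```

```text
12.2167 [ 0.57  0.53 -0.67  2.14  0.64  0.45 -1.85] [ 0.52479461 -0.05546129  0.04296064] [ 0.48364038 -0.16752836 -0.0143586 ]
turn [-0.  -0.5  0.3] shift [-0.7  0.2 -1.2]
lat 0.37452332829486773
```

Call:
servo_tool:
  commands:
    - [0,0,0,0,0,-1,0.45]
    - [0,0,0,0,0,-1,0.5]
    - [0,0,0,0,0,-1,0.55]
    - [0,0,0,0,0,-1,0.65]
    - [0,0,0,0,0,-1,0.8]

```text
clock: 12.63
tcp_pos: [0.5248, -0.0553, 0.0429]
orientation: [-3.069, -0.427, -0.297]
contact_force: [-0.8, 1.0, 2.4]
grip_width: 0.0408
gripper_force: 40.7
```

Call:
servo_tool:
  commands:
    - [0,0,0,0,0,0,0.8]
    - [0,0,0,0,0,0,0.8]
    - [0,0,0,0,0,0,0.8]

```text
clock: 12.88
tcp_pos: [0.5248, -0.0553, 0.0428]
orientation: [-3.069, -0.427, -0.297]
contact_force: [-3.2, -0.1, 5.9]
grip_width: 0.041
gripper_force: 41.0
```

```bash
python3 - <<'E'
from plan import *
o=r.get_obs(); print(o["clock"],o["tcp_pos"],o["contact_force"],o["grip_width"],o["gripper_force"])
np.save("gr.npy",np.r_[o["tcp_pos"],o["orientation"]])
E
```

```text
12.8833 [ 0.52484506 -0.05528163  0.04284462] [-3.23012427 -0.12750886  5.8553844 ] 0.04098601406417332 41.0228834557347
```

Call:
servo_tool:
  commands:
    - [0,0,0,-3,-1,5,0.8]
    - [0,0,0,-8,-2,12,0.8]
    - [0,0,0,-14,-4,21,0.8]
    - [0,0,0,-20,-6,30,0.8]
    - [0,0,0,-26,-8,40,0.8]

```text
clock: 13.3
tcp_pos: [0.498, -0.0635, 0.0831]
orientation: [-3.069, -0.427, -0.296]
contact_force: [-0.3, 0.1, -0.8]
grip_width: 0.0412
gripper_force: 40.7
```

Call:
servo_tool:
  commands:
    - [0,0,0,-4,-1,10,0.8]
    - [0,0,0,-6,-2,22,0.8]
    - [0,0,0,-4,-2,40,0.8]
    - [0,0,0,0,-2,60,0.8]
    - [0,0,0,5,-2,82,0.8]

```text
clock: 13.72
tcp_pos: [0.5022, -0.0656, 0.165]
orientation: [-3.069, -0.427, -0.293]
contact_force: [1.1, 0.2, -1.7]
grip_width: 0.0407
gripper_force: 40.7
```

```bash
python3 - <<'E'
from plan import *
v=np.load("gr.npy"); pg,Rg=v[:3],Ro.from_rotvec(v[3:])
o=r.get_obs(); print(o["clock"],o["joints"].round(2),o["tcp_pos"],o["contact_force"],o["grip_width"])
for psi in(.35,0.15):
    p2,R2=place(Rd,pg,Rg,rs,psi); w=np.array([.53,.08,.23]); Rw=Ro.from_rotvec([0,0,psi/3])*Ro.from_rotvec(.4*yr)*Rg
    w2=np.array([.48,.22,.2]); path(o["joints"],[(w,Rw),(w2,R2),(p2+.07*up,R2),(p2,R2)])
    delta(w,Rw); delta(w2,R2,w,Rw); delta(p2+.07*up,R2,w2,R2)
E
```

```text
13.7167 [ 0.85  0.33 -0.93  2.1   0.35  0.68 -1.57] [ 0.50220623 -0.06557842  0.16503961] [ 1.09399461  0.22057971 -1.65531448] 0.04067734000829724
[0.53 0.08 0.23] [ 0.53  0.44 -0.98  1.87  0.37  1.26 -1.77] err mm 0.0 deg 0.0
[0.48 0.22 0.2 ] [ 0.23  0.6  -1.    1.81  0.44  1.44 -1.89] err mm 0.0 deg 0.0
[0.43  0.325 0.104] [-0.01  0.78 -0.95  1.8   0.51  1.32 -2.12] err mm 0.0 deg 0.0
[0.43  0.325 0.034] [-0.05  0.88 -0.89  1.79  0.58  1.24 -2.15] err mm 0.0 deg 0.0
turn [-7.6 21.5  6.6] shift [ 27.8 145.6  65. ]
turn [-5.7 10.  13.3] shift [-50. 140. -30.]
turn [0. 0. 0.] shift [-50.3 104.6 -95.9]
[0.53 0.08 0.23] [ 0.53  0.44 -0.97  1.86  0.35  1.26 -1.82] err mm 0.0 deg 0.0
[0.48 0.22 0.2 ] [ 0.25  0.6  -0.98  1.79  0.37  1.42 -2.03] err mm 0.0 deg 0.0
[0.429 0.326 0.104] [ 0.01  0.77 -0.94  1.79  0.44  1.28 -2.25] err mm 0.0 deg 0.0
[0.429 0.326 0.034] [-0.04  0.87 -0.87  1.79  0.51  1.19 -2.27] err mm 0.0 deg 0.0
turn [-6.9 21.7  2.8] shift [ 27.8 145.6  65. ]
turn [-4.3 10.6  5.7] shift [-50. 140. -30.]
turn [0. 0. 0.] shift [-51.1 105.8 -95.9]
```

Call:
servo_tool:
  commands:
    - [-1,4,1,4,18,22,0.8]
    - [-3,8,2,10,45,40,0.8]
    - [-4,13,4,16,78,52,0.8]
    - [-6,17,5,22,112,60,0.8]
    - [-7.6,21.5,6.6,28,146,65,0.8]

```text
clock: 14.13
tcp_pos: [0.5321, 0.0813, 0.2318]
orientation: [3.026, 0.6, -0.313]
contact_force: [0.8, 0.5, -0.8]
grip_width: 0.0408
gripper_force: 40.7
```

Call:
servo_tool:
  commands:
    - [-1,2,2,-8,28,-4,0.8]
    - [-2,4,5,-18,56,-10,0.8]
    - [-4,6,8,-29,84,-17,0.8]
    - [-5,8,11,-40,112,-24,0.8]
    - [-5.7,10,13.3,-50,140,-30,0.8]

```text
clock: 14.55
tcp_pos: [0.4804, 0.2219, 0.1995]
orientation: [2.815, 0.916, -0.582]
contact_force: [-0.4, 0.3, -0.8]
grip_width: 0.0405
gripper_force: 40.7
```

```bash
python3 - <<'E'
from plan import *
v=np.load("gr.npy"); pg,Rg=v[:3],Ro.from_rotvec(v[3:])
o=r.get_obs(); print(o["clock"],o["joints"].round(2),o["tcp_pos"],o["contact_force"],o["grip_width"])
p2,R2=place(Rd,pg,Rg,rs,.35); delta(p2+.06*up,R2)
E
```

```text
14.55 [ 0.05  0.68 -0.92  1.61  0.43  1.53 -1.92] [0.48038893 0.22191366 0.19950989] [-0.3719216   0.25198647 -0.75078311] 0.04051763956294312
turn [ 0.  -0.1 -0.2] shift [ -50.7  102.7 -105.4]
```

Call:
servo_tool:
  commands:
    - [0,0,0,-10,20,-15,0.8]
    - [0,0,0,-22,45,-38,0.8]
    - [0,0,0,-34,70,-62,0.8]
    - [0,0,0,-44,90,-86,0.8]
    - [0,0,0,-50,102,-105,0.8]

```text
clock: 14.97
tcp_pos: [0.4293, 0.3245, 0.0935]
orientation: [2.817, 0.916, -0.581]
contact_force: [-0.2, -1.0, 0.0]
grip_width: 0.0409
gripper_force: 40.7
```

Call:
servo_tool:
  commands:
    - [0,0,0,0,0,-5,0.8]
    - [0,0,0,0,0,-12,0.8]
    - [0,0,0,0,0,-20,0.8]
    - [0,0,0,0,0,-25,0.8]
    - [0,0,0,0,0,-25,0.8]

```text
clock: 15.38
tcp_pos: [0.4325, 0.3212, 0.069]
orientation: [2.818, 0.907, -0.579]
contact_force: [-0.2, 0.6, -0.6]
grip_width: 0.0411
gripper_force: 40.7
```

```bash
python3 - <<'E'
from plan import *
v=np.load("gr.npy"); pg,Rg=v[:3],Ro.from_rotvec(v[3:])
o=r.get_obs(); print(o["clock"],o["joints"].round(2),o["tcp_pos"],o["contact_force"],o["grip_width"])
p2,R2=place(Rd,pg,Rg,rs,.35); delta(p2,R2)
zt=rs[2]+.077+o["tcp_pos"][2]-p2[2]; e=rs+o["tcp_pos"]-p2
I,_=r.grab_frame("top"); f,cx,cy,T=cam("top"); c=T[:3,:3].T@(np.r_[e[:2],zt]-T[:3,3]); px=(cx-f*c[0]/c[2],cy+f*c[1]/c[2])
t=blob(I,"r",px,10); print("expect",px,"seen",t[0],t[1],onz("top",t[0],zt),"exp xy",e)
cv2.imwrite("pics/tr.png",np.hstack([cv2.resize(I[210:310,160:260],None,fx=4,fy=4),cv2.resize(r.grab_frame("scene")[0][250:350,360:460],None,fx=4,fy=4)]))
E
```

```text
15.3833 [-0.16  0.85 -0.86  1.66  0.5   1.33 -2.13] [0.43254238 0.32118449 0.06900753] [-0.19943631  0.56598896 -0.64564846] 0.041092489544947146
turn [0.  0.1 0.2] shift [ -2.9   3.4 -34.9]
expect (np.float64(205.92608398676154), np.float64(265.36393996336017)) seen [206.43624161 265.24832215] [200 259  14  14 149] [0.43835587 0.32434203 0.1208706 ] exp xy [0.43806361 0.32548845 0.0438706 ]
```

View pics/tr.png

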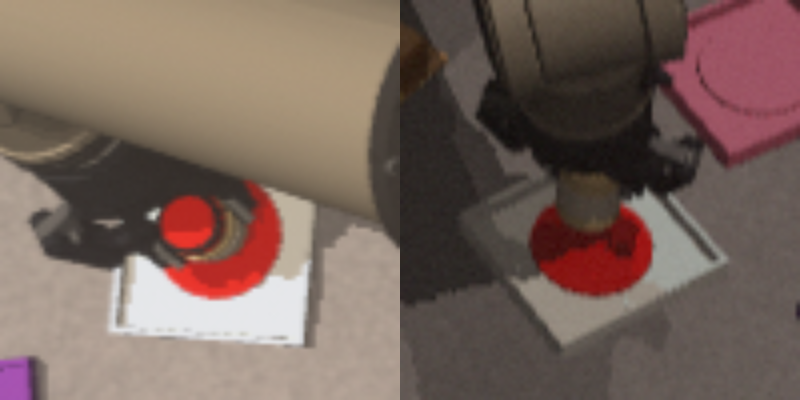

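The crop shows the red jar upright over the red coaster. The disc at full-frame (206,265) agrees with prediction to 1 mm. Lowering with a small sideways correction.

Call:
servo_tool:
  commands:
    - [0,0,0,-1,1,-6,0.8]
    - [0,0,0,-2,2,-13,0.8]
    - [0,0,0,-3,4,-20,0.8]
    - [0,0,0,-3,4,-26,0.8]
    - [0,0,0,-3,4,-26,0.8]

```text
clock: 15.9
tcp_pos: [0.4279, 0.3262, 0.0419]
orientation: [2.816, 0.911, -0.581]
contact_force: [-0.4, 0.3, -1.4]
grip_width: 0.0406
gripper_force: 40.7
```

Call:
servo_tool:
  commands:
    - [0,0,0,0,0,-1,0.8]
    - [0,0,0,0,0,-2,0.8]
    - [0,0,0,0,0,-4,0.8]
    - [0,0,0,0,0,-5,0.8]
    - [0,0,0,0,0,-5,0.8]

```text
clock: 16.32
tcp_pos: [0.4287, 0.3266, 0.0384]
orientation: [2.817, 0.91, -0.579]
contact_force: [0.4, -0.8, -0.8]
grip_width: 0.0408
gripper_force: 40.7
```

```bash
python3 - <<'E'
from plan import *
v=np.load("gr.npy"); pg,Rg=v[:3],Ro.from_rotvec(v[3:])
p2,R2=place(Rd,pg,Rg,rs,.35); delta(p2,R2)
E
```

```text
turn [-0.   0.1  0. ] shift [ 1.  -2.  -4.2]
```

Call:
servo_tool:
  commands:
    - [0,0,0,0.5,-1,-1,0.8]
    - [0,0,0,1,-2,-2,0.8]
    - [0,0,0,1,-2,-3,0.8]
    - [0,0,0,1,-2,-3,0.8]

```text
clock: 16.65
tcp_pos: [0.4297, 0.3244, 0.0353]
orientation: [2.817, 0.91, -0.579]
contact_force: [-0.2, 0.6, -1.2]
grip_width: 0.0409
gripper_force: 40.7
```

Call:
servo_tool:
  commands:
    - [0,0,0,0,0,-0.5,0.8]
    - [0,0,0,0,0,-1,0.8]
    - [0,0,0,0,0,-1,0.8]

```text
clock: 16.9
tcp_pos: [0.4296, 0.3247, 0.0344]
orientation: [2.817, 0.911, -0.579]
contact_force: [-0.1, -0.0, -0.4]
grip_width: 0.0408
gripper_force: 40.7
```

Call:
servo_tool:
  commands:
    - [0,0,0,0,0,-0.5,0.8]
    - [0,0,0,0,0,-1,0.8]
    - [0,0,0,0,0,-1,0.8]

```text
clock: 17.15
tcp_pos: [0.4297, 0.3248, 0.0337]
orientation: [2.817, 0.911, -0.578]
contact_force: [-0.6, -0.6, 1.6]
grip_width: 0.0408
gripper_force: 40.9
```

Call:
servo_tool:
  commands:
    - [0,0,0,0,0,-0.4,0.8]
    - [0,0,0,0,0,-0.4,0.8]

```text
clock: 17.32
tcp_pos: [0.4297, 0.3248, 0.0337]
orientation: [2.817, 0.911, -0.578]
contact_force: [0.8, -0.6, 4.1]
grip_width: 0.0411
gripper_force: 41.2
```

Call:
servo_tool:
  commands:
    - [0,0,0,0,0,0.3,0.5]
    - [0,0,0,0,0,0.5,0.45]
    - [0,0,0,0,0,0.5,0.4]
    - [0,0,0,0,0,0.5,0.3]
    - [0,0,0,0,0,0.5,0.2]

```text
clock: 17.73
tcp_pos: [0.4296, 0.3247, 0.0335]
orientation: [2.817, 0.911, -0.579]
contact_force: [0.4, 0.3, 0.0]
grip_width: 0.0684
gripper_force: 0.0
```

```bash
python3 - <<'E'
from plan import *
o=r.get_obs(); R=Ro.from_rotvec(o["orientation"]); print(o["tcp_pos"],o["contact_force"],o["grip_width"],"back 100:",(-100*R.as_matrix()[:,2]).round(1))
E
```

```text
[0.42960526 0.324659   0.03346954] [0.40808897 0.34042595 0.01225413] 0.0683770817834779 back 100: [31.9 23.2 91.9]
```

Call:
servo_tool:
  commands:
    - [0,0,0,5,3,14,0.2]
    - [0,0,0,12,9,34,0.2]
    - [0,0,0,21,15,59,0.2]
    - [0,0,0,30,22,87,0.2]
    - [0,0,0,40,29,115,0.2]

```text
clock: 18.15
tcp_pos: [0.4696, 0.3536, 0.1495]
orientation: [2.817, 0.911, -0.58]
contact_force: [0.3, 1.1, -0.4]
grip_width: 0.0682
gripper_force: 0.0
```

Call:
servo_tool:
  commands:
    - [1,-3,-2,8,-10,30,0.2]
    - [2,-6,-5,20,-40,60,0.2]
    - [4,-10,-8,35,-75,85,0.2]
    - [6,-14,-10,50,-110,105,0.2]
    - [7,-17,-12,60,-145,120,0.2]

```text
clock: 18.57
tcp_pos: [0.5291, 0.2123, 0.2684]
orientation: [3.019, 0.619, -0.11]
contact_force: [0.1, -1.2, 0.5]
grip_width: 0.0681
gripper_force: 0.0
```

Call:
servo_tool:
  commands:
    - [0,0,0,10,-38,0,0.2]
    - [0,0,0,20,-76,0,0.2]
    - [0,0,0,30,-114,0,0.2]
    - [0,0,0,40,-152,0,0.2]
    - [0,0,0,50,-190,0,0.2]

```text
clock: 18.98
tcp_pos: [0.5782, 0.0212, 0.2668]
orientation: [3.017, 0.62, -0.119]
contact_force: [0.6, 0.6, 0.8]
grip_width: 0.0682
gripper_force: 0.0
```

```bash
python3 - <<'E'
from plan import *
o=r.get_obs(); print(o["clock"],o["joints"].round(2),o["tcp_pos"],o["contact_force"])
I,_=r.grab_frame("top"); S,_=r.grab_frame("scene")
cv2.imwrite("pics/fin.png",np.hstack([cv2.resize(I[100:340,150:540],(390,240)),S[150:390,180:460]])); cv2.imwrite("pics/fin_top.png",I); cv2.imwrite("pics/fin_scene.png",S)
E
```

```text
18.9833 [ 0.48  0.47 -0.9   1.66  0.42  1.3  -1.68] [0.57824128 0.02121843 0.26675   ] [0.5711682  0.61704392 0.82664651]
```

View pics/fin.png

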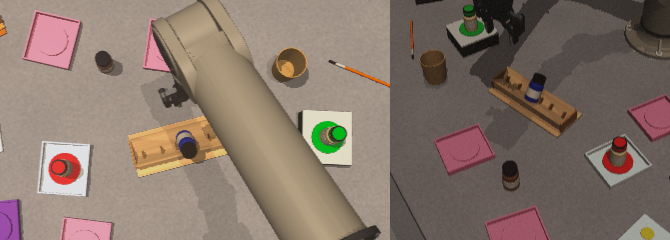

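Both jars stand upright on their coasters: green near (335,135) in the left panel, red near (64,168). The blue jar, brown jar and cup are as they were. One numeric check of the centring follows.

```bash
python3 - <<'E'
from plan import *
I=cv2.imread("pics/fin_top.png"); h=cv2.cvtColor(I,cv2.COLOR_BGR2HSV)
def proj(n,p):
    f,cx,cy,T=cam(n); c=T[:3,:3].T@(p-T[:3,3]); return np.array([cx-f*c[0]/c[2],cy+f*c[1]/c[2]])
H,S,V=[h[...,i].astype(int) for i in range(3)]
for nm,sp,m in(("g",gs,abs(H-60)<15),("r",rs,(H<6)|(H>174))):
    z=sp[2]+.077; px=proj("top",sp+[0,0,.077]); m=m&(S>150)&(V>60)
    n,l,st,c=cv2.connectedComponentsWithStats(m.astype(np.uint8),connectivity=4); k=l[int(round(px[1])),int(round(px[0]))]
    print(nm,"expect",px.round(1),"disc",c[k].round(1),st[k],"offset mm",(1000*(onz("top",c[k],z)-sp-[0,0,.077])).round(1))
E
```

```text
g expect [488.4 233.5] disc [488.7 233.1] [482 227  14  13 144] offset mm [ 1.  -0.6  0. ]
r expect [207.6 267.1] disc [213.8 268.4] [199 253  31  32 590] offset mm [ -2.5 -14.6   0. ]
```

```bash
python3 - <<'E'
from plan import *
I=cv2.imread("pics/fin_top.png")
for rad in(7.5,8.5): t=blob(I,"r",(207.6,267.1),rad); print(t[0],t[1],(1000*(onz("top",t[0],.086)-rs)).round(1))
print(r.get_obs()["contact_force"],r.get_obs()["qvel"].round(3)); print(r.hand_in())
E
```

```text
[207.69565217 266.88405797] [201 261  14  13 138] [ 0.6 -0.3 77. ]
[206.90625 266.975  ] [200 260  15  16 160] [ 0.3  1.6 77. ]
[ 0.48118721 -0.6181576  -0.54003567] [-0.064 -0.007 -0.082  0.029 -0.049 -0.011 -0.063]
the job is handed in; nothing more can be done
None
```

I handed the job in: the green-tagged jar stands upright on the green coaster and the red-tagged jar on the red one, each within about 2 mm of centre, with the blue jar, brown jar and cup not moved, but early on the arm drove joint 4 against its 2.44 rad limit (about 110 N at the wrist, under the 120 N limit).

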